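Put the lids on the painted jars for the kiln

TASK

The four painted jars are ready for the kiln and are fired with their lids on: pick out the four lids and put each one on the jar it belongs to, fully seated all round. The ware is fragile, so set the lids down without dropping them, and leave the jars, the red cup and the roll of tape standing where they are.

Things in the scene. Friction and masses are not known exactly. Their poses are not given: they have to be found in the camera images.
- egg_jar: The large egg-shaped jar: white ceramic with blue flowers, open, 112 mm tall (rim 112 mm above its origin), widest 108 mm across, mouth 72 mm inside, 84 mm outside. Origin: centre of its underside. About 550 g. Loose on a cutting mat whose surface is 3 mm above the work surface.
- small_jar: The small round jar: white ceramic with blue flowers, open, 84 mm tall (rim 84 mm above its origin), widest 84 mm across, mouth 48 mm inside, 60 mm outside. Origin: centre of its underside. About 300 g. Loose on a cutting mat whose surface is 3 mm above the work surface.
- square_jar: The square jar: white ceramic with blue flowers, open, upright walls, 88 x 88 mm outside, 74 x 74 mm inside, 76 mm tall (rim 76 mm above its origin). Origin: centre of its underside. x and y along its sides. About 500 g. Loose on a cutting mat whose surface is 3 mm above the work surface.
- oblong_jar: The oblong jar, the lowest: white ceramic with blue flowers, open, upright walls, 118 x 80 mm outside, 104 x 66 mm inside, 58 mm tall (rim 58 mm above its origin). Origin: centre of its underside. x along the 118 mm side. About 450 g. Loose on a cutting mat whose surface is 3 mm above the work surface.
- egg_lid: The large round lid: white ceramic with blue flowers, 88 mm across, upright. Heights over its origin (centre of its underside): locating ring 64 mm across 0-8 mm, domed flange 8-16.5 mm, central round knob 21 mm across 21-38 mm (narrower foot), top 41 mm. About 140 g, loose on the mat. Seated on the large egg-shaped jar: concentric, origin 104 mm above the jar's, 4 mm play all round.
- small_lid: The small round lid: white ceramic with blue flowers, 64 mm across, upright. Heights over its origin (centre of its underside): locating ring 40 mm across 0-8 mm, domed flange 8-16.5 mm, central round knob 21 mm across 21-38 mm (narrower foot), top 41 mm. About 70 g, loose on the mat. Seated on the small round jar: concentric, origin 76 mm above the jar's, 4 mm play all round.
- square_lid: The square lid: white ceramic with blue flowers, 84 x 84 mm, upright. Heights over its origin (centre of its underside): locating block 66 x 66 mm 0-8 mm, flange 8-15 mm, central ridge handle 15-39 mm, 46 mm long along x, 14 mm thick along y. About 150 g, loose on the mat. Seated on the square jar: concentric, origin 68 mm above the jar's, 4 mm play all round, any of 4 ways round.
- oblong_lid: The oblong lid: white ceramic with blue flowers, 114 x 76 mm, upright. Heights over its origin (centre of its underside): locating block 96 x 58 mm 0-8 mm, flange 8-15 mm, central ridge handle 15-39 mm, 46 mm long along x (the long side), 14 mm thick along y. About 160 g, loose on the mat. Seated on the oblong jar: concentric, origin 50 mm above the jar's, 4 mm play all round, either way round.
- red_cup: Bystander among the jars: an open, tapered red plastic water cup, 105 mm tall, 77 mm across the rim. Loose, 200 g. Origin: centre of its underside. It has no lid; leave it alone.
- tape_roll: Bystander among the lids: a whitish roll of tape, a plain ring 98 mm across outside, 76 mm inside, 48 mm tall, lying flat. Loose, 150 g. Origin: centre of its underside. It is not a lid; leave it alone.
There are look-alikes about, which are no part of the job. Leave any yellow look-alike of the small_lid alone.

How it is judged:
By the outcome, as a careful person would: the job done as asked, in the order asked, and still so for the second after the job is handed in, with the robot touching nothing.
It also fails if it takes over 125 s, if anything falls off the work surface, if the arm or the gripper's body presses on something with over 40 N, if the wrist force passes 120 N, or if a joint passes its speed limit or range.

ROBOT

A 6-joint arm with a two-finger parallel gripper is mounted at the origin on the work surface. World frame = base frame: x ahead of the robot, y to its left, z up, the work surface at z = 0. Lengths are in m, angles in rad, forces in N, time in s.
With the tool pointing down it reaches from about 0.425 to 0.95 m from the base axis. Payload 3.5 kg.
Tool frame: the origin (TCP) lies between the finger pads; the fingertips stand 22 mm ahead of it and the grasp point (between the pads) lies 3 mm ahead of it (ctrl.nose_length is the z of the fingertips in the tool frame, in m); z points along the fingers, y is the line along which they close (so a half turn about z gives the same grasp; the last joint's range is limited). The gripper opens to 85 mm and grips with 20 to 120 N. Pads are 22 mm wide; open, the fingers measure 114 mm over their backs; the gripper's body (76 mm by 85 mm) begins 54 mm behind the grasp point. The pads swing forward as they close: fully open they stand 13 mm farther back than shut.
Start: joints at [1.045, 0.286, 1.577, -0, 1.279, -0.15], TCP at [0.248, 0.628, 0.224] pointing down, gripper open.
Joint ranges: [-2.77, 2.77], [-0.9, 2.22], [0.21, 2.48], [-1.53, 4.67], [0.24, 2.81], [-2.84, 2.84]. Speed limits (rad/s): [2.79, 2.79, 3.14, 3.14, 3.14, 3.14].

INTERFACE

Orientations are given as a unit quaternion [x, y, z, w].
In Python, from plant import ctrl gives the robot as it stands. The module is installed in compiled form; this text tells all that it offers.
- The arm moves only by the tool send_rows, never from a script. Its argument "rows" is text: rows parted by semicolons, each of 7 numbers parted by spaces: the turn, a rotation vector about the tool's x, y, z in shares of 2 rad (1.0 is 2 rad), then the shift along the tool's x, y, z in normalised numbers (1 is 400 mm), then the opening, from -1 (shut) to 1 (fully open). A call has 1 to 8 rows; each row is the pose to reach, as a shift and turn from the pose commanded when the call began, along the tool's axes at that moment; what a row does not reach only later rows make up. A row lasts 1/8 s, in which the tool goes at most 62.5 mm and 10.7 degrees, less where a joint would pass 70% of its speed; a pose out of reach is approached as far as the arm can. A shift or turn number past 1, either way, is cut back to 1. A call with a gripper value outside its range is refused whole. The fingers move at their own pace and stop on an object; "grip_force" is the grip in N (left out, the last holds). Time passes only in rows, so rows that repeat a pose let the fingers close. It gives the time, the measured TCP pose, the force, the opening and the grip force at its end, in the units of the state.
- ctrl.get_state(): the state, without advancing time (a new reading comes with each control period).
- ctrl.read_camera(name): name is "side" or "top"; returns a dict with "color" (480x640x3 uint8, red, green, blue), "fx", "fy", "cx", "cy" (pixels), "D" ([k1, k2, p1, p2, k3] as OpenCV has them; the pictures are not rectified), "extrinsics" (4x4, takes a point from world to camera coordinates). Camera axes: x right, y down, z forward; pixel columns grow to the right and rows downward; lengths in m; the calibration is good to about 2 mm. A picture is of the moment at which its call begins. There is no depth.
- ctrl.sign_off(): hands the job in; it is judged then, once.
Trained networks look in a picture, given as the dict that the camera call returned (one of the last four; its "shot" number tells which), for a name from the list of things; names that differ only in an ending like _2 or _b are one class to them, and where a whole thing is asked for, a point or a joint stands for the part that bears it (a point fixed in the world has none). Each returns a list of dicts, best first, with "p" (0 to 1); they miss things now and then, are a little off and sometimes report something else, mostly with a low value. They report only what shows in the picture. A call takes as long as a camera call. They do not tell look-alikes from the thing itself.
- ctrl.look_for(picture, target): "position" ([x, y, z] in m, in the coordinates of the camera as it stood for that picture, good to about 4 mm: the middle of the surface that is visible of it).
The state is a dict: "time": time; "qpos": joint angles; "dq": joint speeds; "joint_efforts": joint torques, N m; "eef_pos": TCP position; "tcp_rot": TCP orientation; "contact_force": force on the tool from outside, world axes, zero at the start; "wrist_torque": the same for the moment, N m; "opening": opening from 0.0 (shut) to 1.0 (fully open); "finger_force": force on a finger pad.
Only numpy, scipy, OpenCV 4.12 (cv2) and the standard library are available. Lean on these libraries where they do the work, as an engineer would, in place of code of your own. Each camera call takes 0.05 s, during which the arm holds its last target. There are 200 camera calls.

## Working session

There is one attempt and no reset: what is moved stays moved. The work goes in short steps, Python scripts to look and compute and a tool call to move; the robot and the scene stay as the last step left them, time stands still between calls to the robot, and variables do not carry over. Pictures are saved under pics/ and viewed, at most 14 in all, crops included, and the job is handed in when it is done.

Besides the shell and the picture viewer there is one more tool, called after "Emit:" as name(argument=value, ...) on one line, values as JSON. send_rows: Moves the arm, as the interface text tells. Its arguments: {"type":"object","properties":{"rows":{"type":"string"},"grip_force":{"type":"number"}},"required":["rows"]}

```bash
mkdir -p pics; ls
cat > h.py <<'E'
import numpy as np, cv2
from plant import ctrl
N=["egg_jar","small_jar","square_jar","oblong_jar","egg_lid","small_lid","square_lid","oblong_lid","red_cup","tape_roll"]
def world(pic,p):
    E=np.array(pic["extrinsics"]); return E[:3,:3].T@(np.array(p)-E[:3,3])
def K(pic): return np.array([[pic["fx"],0,pic["cx"]],[0,pic["fy"],pic["cy"]],[0,0,1.]])
def proj(pic,P):
    E=np.array(pic["extrinsics"]); return cv2.projectPoints(np.array(P,float).reshape(-1,1,3),cv2.Rodrigues(E[:3,:3])[0],E[:3,3],K(pic),np.array(pic["D"],float))[0][:,0]
def ray(pic,uv,z):
    E=np.array(pic["extrinsics"]); n=cv2.undistortPoints(np.array(uv,float).reshape(-1,1,2),K(pic),np.array(pic["D"],float))[:,0]
    d=np.c_[n,np.ones(len(n))]@E[:3,:3]; c=-E[:3,:3].T@E[:3,3]; return c+d*((z-c[2])/d[:,2])[:,None]
E
cat > a.py <<'E'
from h import *
s=ctrl.get_state(); print(s["time"],s["eef_pos"],s["tcp_rot"],s["opening"])
for c in ["top","side"]:
    p=ctrl.read_camera(c); cv2.imwrite(f"pics/{c}0.png",p["color"][:,:,::-1])
    E=p["extrinsics"]; print(c,"cam at",np.round(-np.array(E)[:3,:3].T@np.array(E)[:3,3],3))
    for n in N:
        for r in ctrl.look_for(p,n)[:3]:
            w=world(p,r["position"]); print(n,round(r["p"],2),np.round(w,3),proj(p,w)[0].round())
E
python3 a.py
```

```text
pics
0.0 [0.24734603 0.62730513 0.22210414] [ 1.86770321e-01  9.82402862e-01 -1.14710145e-03 -3.85417672e-04] 0.9960460619496156
top cam at [ 0.313 -0.004  1.027]
egg_jar 0.7 [0.664 0.194 0.072] [225. 136.]
small_jar 0.68 [0.52  0.41  0.053] [130. 198.]
square_jar 0.66 [ 0.676 -0.02   0.039] [320. 137.]
oblong_jar 0.88 [ 0.526 -0.42   0.023] [488. 205.]
egg_lid 0.9 [ 0.454 -0.164  0.019] [380. 233.]
egg_lid 0.17 [0.452 0.138 0.018] [250. 232.]
small_lid 0.83 [0.17  0.311 0.014] [171. 354.]
small_lid 0.59 [0.35  0.286 0.015] [185. 275.]
square_lid 0.59 [0.455 0.139 0.019] [249. 231.]
oblong_lid 0.88 [0.481 0.021 0.02 ] [301. 220.]
red_cup 0.65 [ 0.633 -0.216  0.062] [405. 154.]
tape_roll 0.93 [ 0.363 -0.303  0.046] [444. 273.]
side cam at [-0.212 -0.787  0.627]
egg_jar 0.7 [0.626 0.161 0.081] [338. 173.]
square_jar 0.74 [ 0.649 -0.031  0.056] [398. 204.]
oblong_jar 0.64 [ 0.448 -0.178  0.018] [383. 274.]
egg_lid 0.71 [ 0.445 -0.179  0.017] [383. 275.]
small_lid 0.67 [0.344 0.28  0.025] [222. 210.]
square_lid 0.88 [0.444 0.134 0.017] [289. 220.]
oblong_lid 0.95 [0.472 0.012 0.022] [331. 233.]
red_cup 0.97 [ 0.6   -0.216  0.079] [448. 230.]
tape_roll 0.87 [ 0.358 -0.308  0.036] [400. 315.]
tape_roll 0.62 [0.348 0.279 0.024] [224. 210.]
```

View pics/top0.png

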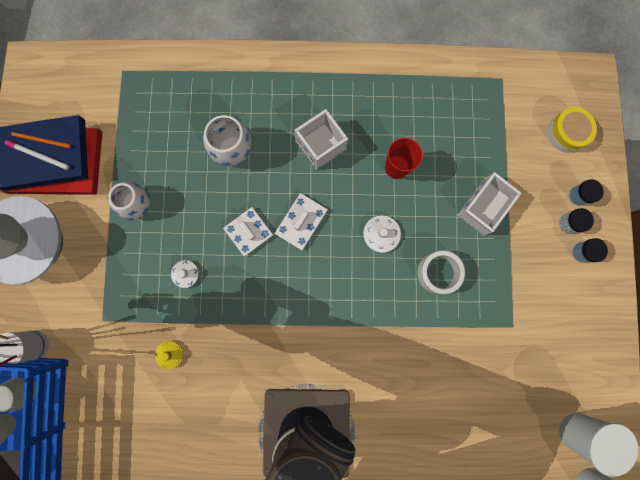

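View pics/side0.png

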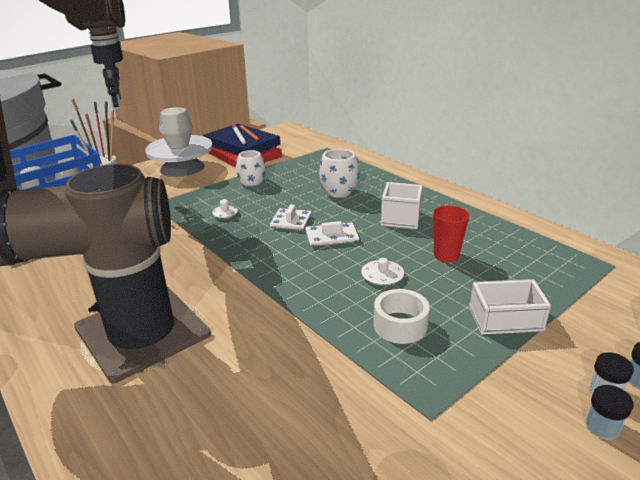

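```bash
cat > f.py <<'E'
from h import *
from scipy.optimize import minimize
t=np.linspace(0,2*np.pi,48,endpoint=False)
ring=lambda r,z:np.c_[r*np.cos(t),r*np.sin(t),0*t+z]
box=lambda a,b,z:np.array([[i*a/2,j*b/2,z] for i,j in[(1,1),(1,-1),(-1,-1),(-1,1)]])
Z=.003
def egg(h,w,m):
    return np.vstack([ring(m/2,h)]+[ring(w/2*np.sqrt(max(0,1-((z-.5*h)/(.5*h/np.sqrt(1-(m/w)**2)))**2)),z) for z in np.linspace(.1*h,.9*h,9)])
M={"egg_jar":egg(.112,.108,.084),"small_jar":egg(.084,.084,.060),
"square_jar":np.vstack([box(.088,.088,0),box(.088,.088,.076)]),"oblong_jar":np.vstack([box(.118,.080,0),box(.118,.080,.058)]),
"egg_lid":np.vstack([ring(.044,.008),ring(.044,.011),ring(.0105,.038)]),"small_lid":np.vstack([ring(.032,.008),ring(.032,.011),ring(.0105,.038)]),
"square_lid":np.vstack([box(.084,.084,.008),box(.084,.084,.015),box(.046,.014,.039)]),
"oblong_lid":np.vstack([box(.114,.076,.008),box(.114,.076,.015),box(.046,.014,.039)])}
def place(n,q):
    c,s=np.cos(q[2]),np.sin(q[2]); P=M[n]; return np.c_[c*P[:,0]-s*P[:,1]+q[0],s*P[:,0]+c*P[:,1]+q[1],P[:,2]+Z]
S=4
def blob(pic,P):
    uv=proj(pic,P); x0,y0=(uv.min(0)-14).astype(int); x1,y1=(uv.max(0)+14).astype(int)
    x0,y0=max(x0,0),max(y0,0)
    im=cv2.resize(pic["color"][y0:y1,x0:x1],None,fx=S,fy=S,interpolation=cv2.INTER_CUBIC).astype(float)
    R,G,B=im[...,0],im[...,1],im[...,2]
    m=((np.maximum(R,B)>G-3)&(R-B<28)).astype(np.uint8)   # neither green mat nor wood
    m=cv2.morphologyEx(m,cv2.MORPH_OPEN,np.ones((13,13)))
    k,l,st,ce=cv2.connectedComponentsWithStats(m); 
    cs,_=cv2.findContours((l==1+np.argmax(st[1:,4])).astype(np.uint8),0,cv2.CHAIN_APPROX_NONE)
    h=cv2.convexHull(max(cs,key=cv2.contourArea)); out=np.zeros_like(m); cv2.fillConvexPoly(out,h,1)
    return out,(x0,y0)
def fit(pic,n,q):
    m,o=blob(pic,place(n,q))
    def cost(q):
        uv=((proj(pic,place(n,q))-o+.5)*S-.5); h=cv2.convexHull(uv.astype(np.float32))
        a=np.zeros_like(m); cv2.fillConvexPoly(a,np.round(h*16).astype(np.int32),1,shift=4)
        return 1-(a&m).sum()/(a|m).sum()
    rnd="square" not in n and "oblong" not in n
    best=None
    for y in ([0] if rnd else [q[2]]+([] if len(q)>3 else list(np.radians([-60,-30,0,30,60,90])))):
        sx=np.array([[0,0,0],[.012,0,0],[0,.012,0],[.003,.003,0 if rnd else .2]])+[q[0],q[1],y]
        f=(lambda v:cost([v[0],v[1],0])) if rnd else cost
        r=minimize(f,[q[0],q[1],y],method="Nelder-Mead",options=dict(initial_simplex=sx,xatol=1e-5,fatol=1e-5,maxiter=250))
        r=minimize(f,r.x,method="Nelder-Mead",options=dict(initial_simplex=sx*0+r.x+np.array([[0,0,0],[.004,0,0],[0,.004,0],[0,0,.08]]),xatol=1e-5,fatol=1e-5,maxiter=200))
        if best is None or r.fun<best.fun: best=r
    return best.x,best.fun
E
cat > b.py <<'E'
from f import *
I={"egg_jar":(.664,.194),"small_jar":(.52,.41),"square_jar":(.676,-.02),"oblong_jar":(.526,-.42),"egg_lid":(.454,-.164),"small_lid":(.35,.286),"square_lid":(.455,.139),"oblong_lid":(.481,.021)}
for c in ["top","side"]:
    p=ctrl.read_camera(c); im=cv2.resize(p["color"][:,:,::-1],None,fx=3,fy=3,interpolation=cv2.INTER_CUBIC)
    for n,q in I.items():
        try: x,e=fit(p,n,(*q,0.3))
        except Exception as ex: print(c,n,ex); continue
        print(c,n,np.round(x[:2]*1000,1),"yaw",round(np.degrees(x[2]),1),"cost",round(e,3))
        h=cv2.convexHull(((proj(p,place(n,x))+.5)*3-.5).astype(np.float32)); cv2.polylines(im,[h.astype(int)],True,(0,0,255),1)
    cr=im[80*3:290*3,100*3:530*3] if c=="top" else im[130*3:345*3,200*3:560*3]
    cv2.imwrite(f"pics/fit_{c}.png",cv2.resize(cr,(800,int(800*cr.shape[0]/cr.shape[1])),interpolation=cv2.INTER_AREA))
E
python3 b.py
```

```text
top egg_jar [655.7 192.2] yaw 0.8 cost 0.044
top small_jar [517.5 415.2] yaw 0.0 cost 0.044
top square_jar [668.9 -21.9] yaw -53.8 cost 0.023
top oblong_jar [ 526.5 -417.6] yaw 142.4 cost 0.02
top egg_lid [ 454.3 -168.4] yaw 0.0 cost 0.021
top small_lid [353.4 287.5] yaw 1.5 cost 0.035
top square_lid [454.4 144. ] yaw 38.2 cost 0.018
top oblong_lid [480.   20.9] yaw -30.9 cost 0.016
side egg_jar [654.5 190.7] yaw 0.0 cost 0.052
side small_jar [516.5 411.8] yaw 0.0 cost 0.6
side square_jar [671.5 -21. ] yaw 35.9 cost 0.025
side oblong_jar [ 529.1 -417.8] yaw 142.3 cost 0.018
side egg_lid [ 457.5 -167.2] yaw 0.0 cost 0.04
side small_lid [354.2 288.8] yaw 0.0 cost 0.066
side square_lid [453.8 143.5] yaw 38.8 cost 0.027
side oblong_lid [480.5  20.3] yaw 149.0 cost 0.035
```

View pics/fit_top.png

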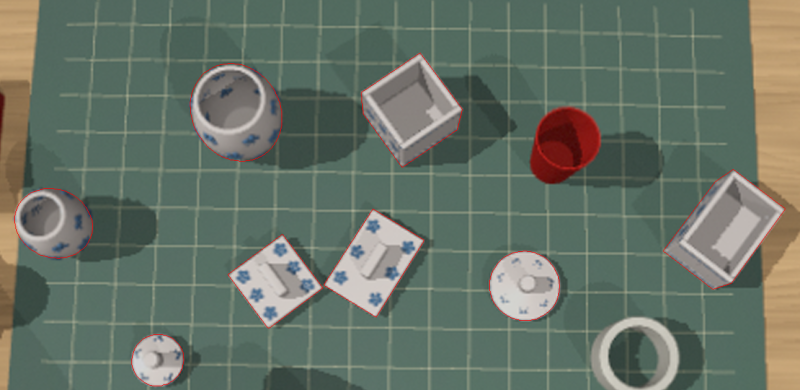

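View pics/fit_side.png

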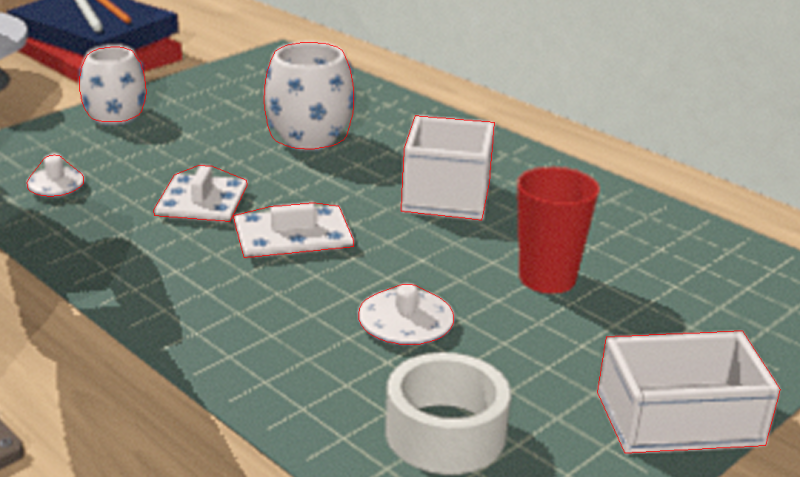

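```bash
cat > c.py <<'E'
from f import *
import f
src={"small_jar":((.5175,.4152),(.0,.0)),"egg_jar":((.6557,.1922),(0,0))}
tiles=[]
def blob2(pic,P):
    uv=proj(pic,P); x0,y0=(uv.min(0)-7).astype(int); x1,y1=(uv.max(0)+7).astype(int)
    im=cv2.resize(pic["color"][y0:y1,x0:x1],None,fx=S,fy=S,interpolation=cv2.INTER_CUBIC).astype(float)
    R,G,B=im[...,0],im[...,1],im[...,2]
    m=((B>G-3)&(R>G-6)&(abs(R-B)<28)).astype(np.uint8); m=cv2.morphologyEx(m,cv2.MORPH_OPEN,np.ones((9,9)))
    k,l,st,ce=cv2.connectedComponentsWithStats(m)
    cs,_=cv2.findContours((l==1+np.argmax(st[1:,4])).astype(np.uint8),0,cv2.CHAIN_APPROX_NONE)
    h=cv2.convexHull(max(cs,key=cv2.contourArea)); o=np.zeros_like(m); cv2.fillConvexPoly(o,h,1); return o,(x0,y0)
f.blob=blob2
for n,(q,_) in src.items():
  for c in ["top","side"]:
    p=ctrl.read_camera(c); x,e=fit(p,n,(*q,0)); print(n,c,np.round(x[:2]*1000,1),round(e,3))
    H,ri,ro=(.087,.024,.030) if n[0]=="s" else (.115,.036,.042)
    cen=proj(p,[*q,H])[0]; x0,y0=(cen-[25,22]).astype(int); k=8
    im=cv2.resize(p["color"][y0:y0+36,x0:x0+50,::-1],None,fx=k,fy=k,interpolation=cv2.INTER_CUBIC)
    for r in(ri,ro):
        uv=(proj(p,np.c_[ring(r,H)]+[*q,0])-[x0,y0]+.5)*k; cv2.polylines(im,[uv.astype(int)],True,(0,0,255),1)
    tiles.append(im)
cv2.imwrite("pics/rims.png",np.vstack([np.hstack(tiles[:2]),np.hstack(tiles[2:])]))
E
python3 c.py
```

```text
small_jar top [555.3 483.5] 0.983
small_jar side [656.3 637.6] 0.958
egg_jar top [764.2 201.3] 0.978Traceback (most recent call last):
  File "c.py", line 16, in <module>
    p=ctrl.read_camera(c); x,e=fit(p,n,(*q,0)); print(n,c,np.round(x[:2]*1000,1),round(e,3))
                               ~~~^^^^^^^^^^^^
  File "f.py", line 29, in fit
    m,o=blob(pic,place(n,q))
        ~~~~^^^^^^^^^^^^^^^^
  File "c.py", line 11, in blob2
    cs,_=cv2.findContours((l==1+np.argmax(st[1:,4])).astype(np.uint8),0,cv2.CHAIN_APPROX_NONE)
                                ~~~~~~~~~^^^^^^^^^^
    return _wrapfunc(a, 'argmax', axis=axis, out=out, **kwds)
    return bound(*args, **kwds)
ValueError: attempt to get argmax of an empty sequence
```

```bash
sed -i 's/m=((B>G-3).*astype(np.uint8); m=/m=((np.maximum(R,B)>G-3)\&(R-B<28)\&(B-R<35)\&(R+G+B>190)).astype(np.uint8); m=/; s/fit(p,n,(\*q,0)); print/fit(p,n,(*q,0)); print/' c.py; python3 c.py
```

```text
small_jar top [518.2 415.7] 0.027
small_jar side [520.1 418.7] 0.093
egg_jar top [655.  191.2] 0.041
egg_jar side [654.7 190.3] 0.063
```

View pics/rims.png

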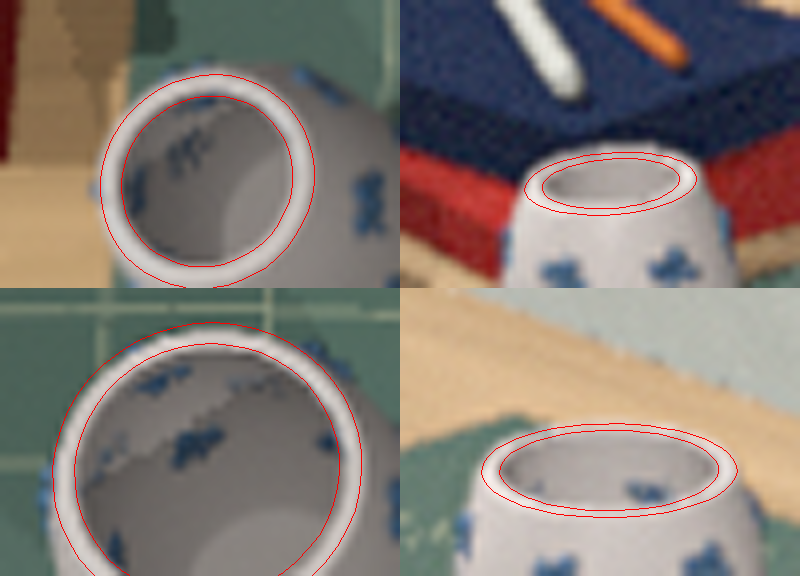

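```bash
cat > g.py <<'E'
import sys; from h import *
from scipy.spatial.transform import Rotation as R
s=ctrl.get_state(); A=R.from_quat(s["tcp_rot"]); p=np.array(s["eef_pos"])
print("t",round(s["time"],2),"pos",np.round(p*1000,1),"yaw_y",round(np.degrees(np.arctan2(*A.as_matrix()[[1,0],1])),1),"F",np.round(s["contact_force"],1),"open",round(s["opening"],3),"ff",np.round(s["finger_force"],1))
v=list(map(float,sys.argv[1:]))
for k in range(0,len(v),4):
    x,y,z,w=v[k:k+4]; w=np.radians(w); Y=np.array([np.cos(w),np.sin(w),0]); Zt=np.array([0,0,-1.])
    T=R.from_matrix(np.c_[np.cross(Y,Zt),Y,Zt]); d=(A.inv()*T).as_rotvec(degrees=True)
    print("turn",d.round(1),"shift",A.inv().apply(np.array([x,y,z])-p*1000).round(1))
E
python3 g.py 353.6 287.8 150 68.5; python3 -c "
from plant import ctrl
print(ctrl.nose_length)"
```

```text
t 1.6 pos [247.7 627.9 223.5] yaw_y 68.5 F [ 0.4 -0.7  0.9] open 1.001 ff 0.0
turn [ 0.  0. -0.] shift [-223.3 -277.5   73.5]
0.022
```

```bash
cat > g.py <<'E'
import sys,json,os; from h import *
s=ctrl.get_state(); p=np.array(s["eef_pos"])*1000
C=json.load(open("cmd.json")) if os.path.exists("cmd.json") else [248,628,224,68.47]
def B(w): w=np.radians(w); Y=np.array([np.cos(w),np.sin(w),0]); Zt=np.array([0,0,-1.]); return np.c_[np.cross(Y,Zt),Y,Zt]
print("t",round(s["time"],2),"meas-cmd",np.round(p-C[:3],1),"F",np.round(s["contact_force"],1),"open",round(s["opening"],3),"ff",np.round(s["finger_force"],1))
v=list(map(float,sys.argv[1:])); C0=C
for k in range(0,len(v),4):
    t=np.array(v[k:k+4]); sh=np.round(2*B(C0[3]).T@(t[:3]-C0[:3]))/2; tz=round(2*(C0[3]-t[3]))/2
    n=max(np.linalg.norm(t[:3]-C[:3])/62.5,abs(t[3]-C[3])/10.7)
    C=[*(np.array(C0[:3])+B(C0[3])@sh),C0[3]-tz]
    print("0 0",tz,*sh,"rows",round(n,1))
json.dump(C,open("cmd.json","w"))
E
python3 g.py 353.6 287.8 150 68.5 353.6 287.8 90 68.5
```

```text
t 1.6 meas-cmd [-0.3 -0.1 -0.5] F [ 0.4 -0.7  0.9] open 1.001 ff 0.0
0 0 0.0 -223.0 -277.5 74.0 rows 5.8
0 0 0.0 -223.0 -277.5 134.0 rows 1.0
```

The manual's scale: shifts go in shares of 400 mm and turns go in shares of 2 rad. Converting my numbers, -277.5 mm / 400 = -0.6938, -223 mm / 400 = -0.5575.

Emit:
send_rows(rows="0 0 0 -0.5575 -0.6938 0.185 1;0 0 0 -0.5575 -0.6938 0.185 0.4;0 0 0 -0.5575 -0.6938 0.185 0.2;0 0 0 -0.5575 -0.6938 0.185 0.2;0 0 0 -0.5575 -0.6938 0.185 0.2;0 0 0 -0.5575 -0.6938 0.185 0.2;0 0 0 -0.5575 -0.6938 0.335 0.2;0 0 0 -0.5575 -0.6938 0.335 0.2", grip_force=30)

```text
time: 2.6
eef_pos: [0.3499, 0.2856, 0.0857]
tcp_rot: [0.188, 0.982, -0.003, -0.004]
contact_force: [-0.5, -0.1, -0.6]
opening: 0.601
finger_force: 0.0
```

```bash
python3 g.py 353.6 287.8 43.5 68.5
```

```text
t 2.6 meas-cmd [-3.7 -2.4 -4.3] F [-0.5 -0.1 -0.6] open 0.601 ff 0.0
0 0 0.0 -0.0 -0.0 46.5 rows 0.7
```

Emit:
send_rows(rows="0 0 0 0 0 0 0.2;0 0 0 0 0 0 0.2;0 0 0 0 0 0 0.2")

```text
time: 2.98
eef_pos: [0.3542, 0.289, 0.0913]
tcp_rot: [0.186, 0.983, 0.001, 0.001]
contact_force: [-1.5, -0.4, -0.0]
opening: 0.603
finger_force: 0.0
```

Run:
```python
from h import *
for i in range(4):
    ctrl.read_camera("top"); s=ctrl.get_state(); print(np.round(np.array(s["eef_pos"])*1000,1),np.round(s["qpos"],4))
```

```text
[354.  288.7  90.9] [ 4.6160e-01 -4.5200e-02  2.2042e+00 -1.0000e-04  9.7990e-01 -7.3440e-01]
[353.7 288.6  90.6] [ 0.4614 -0.0449  2.2047  0.      0.9798 -0.7344]
[353.6 288.4  90.3] [ 0.4612 -0.0446  2.205   0.      0.9797 -0.7344]
[353.4 288.2  90. ] [ 0.461  -0.0444  2.2054 -0.      0.9797 -0.7345]
```

Converted, 46.5 mm / 400 = 0.1163, 40 mm / 400 = 0.1.

Emit:
send_rows(rows="0 0 0 0 0 0.05 0.2;0 0 0 0 0 0.1 0.2;0 0 0 0 0 0.1163 0.2;0 0 0 0 0 0.1163 0.2;0 0 0 0 0 0.1163 0.2;0 0 0 0 0 0.1163 -0.3;0 0 0 0 0 0.1163 -0.6;0 0 0 0 0 0.1163 -0.8")

```text
time: 4.18
eef_pos: [0.3534, 0.288, 0.0432]
tcp_rot: [0.187, 0.982, 0.0, 0.0]
contact_force: [-0.1, -0.4, -0.4]
opening: 0.103
finger_force: 0.0
```

Emit:
send_rows(rows="0 0 0 0 0 0 -1;0 0 0 0 0 0 -1;0 0 0 0 0 0 -1;0 0 0 0 0 0 -1", grip_force=30)

```text
time: 4.68
eef_pos: [0.3533, 0.2879, 0.043]
tcp_rot: [0.187, 0.982, -0.0, -0.0]
contact_force: [0.2, 0.7, -0.8]
opening: -0.001
finger_force: 0.0
```

```bash
python3 g.py 353.6 287.8 70 68.5
```

```text
t 4.67 meas-cmd [-0.3 -0.1 -0.5] F [ 0.2  0.7 -0.8] open -0.001 ff 0.0
0 0 0.0 -0.0 -0.0 -26.5 rows 0.4
```

```bash
rm -f cmd.json; echo '[353.6,287.8,43.5,68.5]'>cmd.json
python3 - <<'E'
from h import *
T=[]
for c in["side","top"]:
    p=ctrl.read_camera(c); u=proj(p,[.3536,.2878,.03])[0]; print(u)
    x,y=(u-[40,45]).astype(int); T.append(cv2.resize(p["color"][y:y+70,x:x+80,::-1],None,fx=5,fy=5,interpolation=cv2.INTER_CUBIC))
cv2.imwrite("pics/miss.png",np.hstack(T))
E
```

```text
[223.89197017 205.61054627]
[182.17724083 273.12500307]
```

View pics/miss.png

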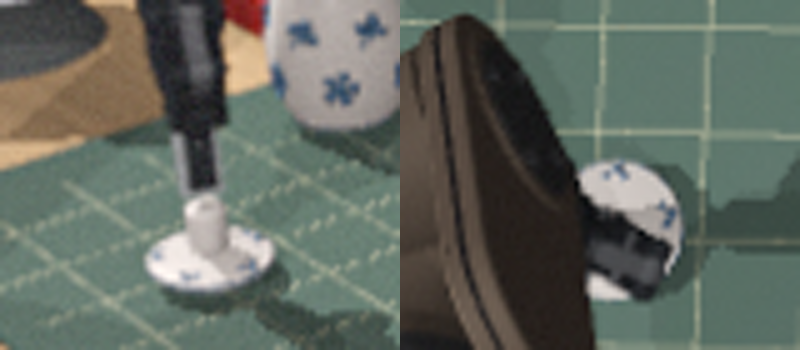

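Run:
```python
from h import *
a=ctrl.read_camera("side"); b=ctrl.read_camera("top")
for P in([.3536,.2878,.0215],[.3536,.2878,.044],[.3536,.2878,.0435+.054]): print(proj(a,P)[0],proj(b,P)[0])
for z in(.02,.04,.05,.06,.08): print(z,ray(a,[224,198],z).round(3),ray(b,[193,283],z).round(3))
for n,p,u in(("s",a,(223,200)),("t",b,(190,275))):
    x,y=u[0]-50,u[1]-50; im=cv2.resize(p["color"][y:y+75,x:x+100,::-1],None,fx=8,fy=8,interpolation=cv2.INTER_CUBIC)
    for P,c in(([.3536,.2878,.0215],(0,0,255)),([.3536,.2878,.0435],(0,255,0)),([.3536,.2878,.0975],(0,255,255))):
        q=((proj(p,P)[0]-[x,y]+.5)*8).astype(int); cv2.circle(im,tuple(int(i) for i in q),5,c,1)
    cv2.imwrite(f"pics/tip_{n}.png",im)
```

```text
[224.25754018 208.60935711] [183.24777202 273.29808818]
[223.28618037 200.63041153] [180.37444464 272.83341838]
[220.92892377 181.12133907] [172.99550975 271.6385576 ]
0.02 [[0.386 0.344 0.02 ]] [[0.332 0.265 0.02 ]]
0.04 [[0.367 0.307 0.04 ]] [[0.332 0.259 0.04 ]]
0.05 [[0.357 0.289 0.05 ]] [[0.331 0.257 0.05 ]]
0.06 [[0.347 0.27  0.06 ]] [[0.331 0.254 0.06 ]]
0.08 [[0.327 0.233 0.08 ]] [[0.331 0.249 0.08 ]]
```

View pics/tip_s.png

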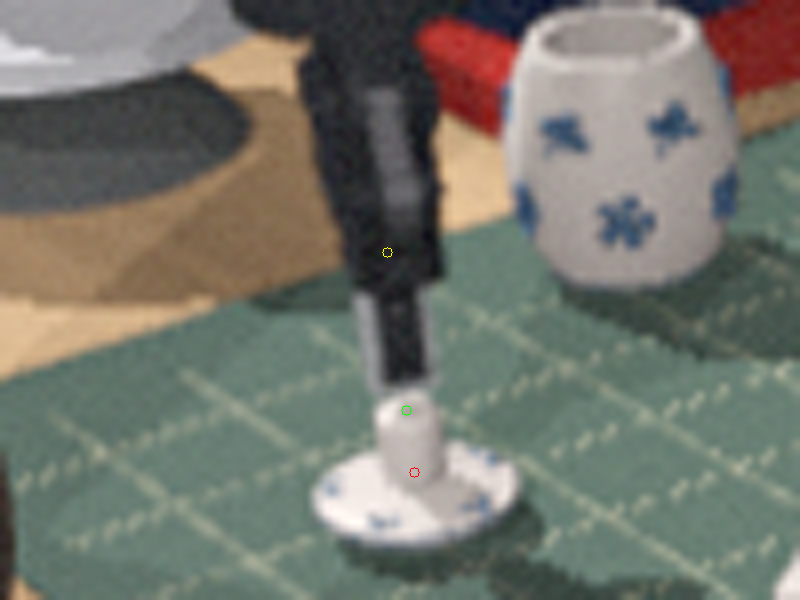

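View pics/tip_t.png

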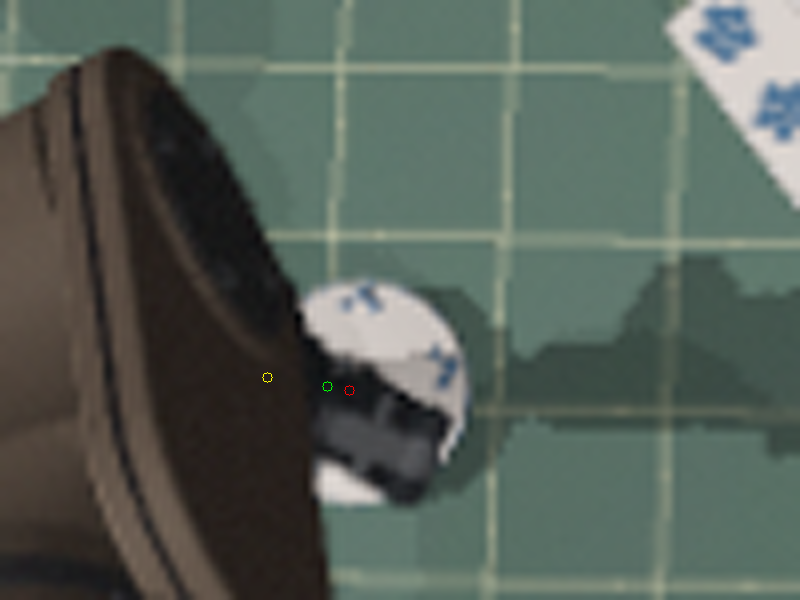

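Run:
```python
from h import *
a=ctrl.read_camera("side")
for z in(.20,.215,.224,.278): print(z,proj(a,[.248,.628,z])[0])
im=cv2.imread("pics/side0.png")[0:150,30:180]; im=cv2.resize(im,None,fx=4,fy=4,interpolation=cv2.INTER_CUBIC)
for z,c in((.202,(0,0,255)),(.224,(0,255,0)),(.275,(0,255,255))):
    q=((proj(a,[.248,.628,z])[0]-[30,0]+.5)*4); cv2.circle(im,(int(q[0]),int(q[1])),4,c,1)
cv2.imwrite("pics/start_tip.png",im)
```

```text
0.2 [119.95985701 119.95136934]
0.215 [118.90215275 114.61294451]
0.224 [118.26495336 111.38679794]
0.278 [114.40249044  91.66307249]
```

View pics/start_tip.png

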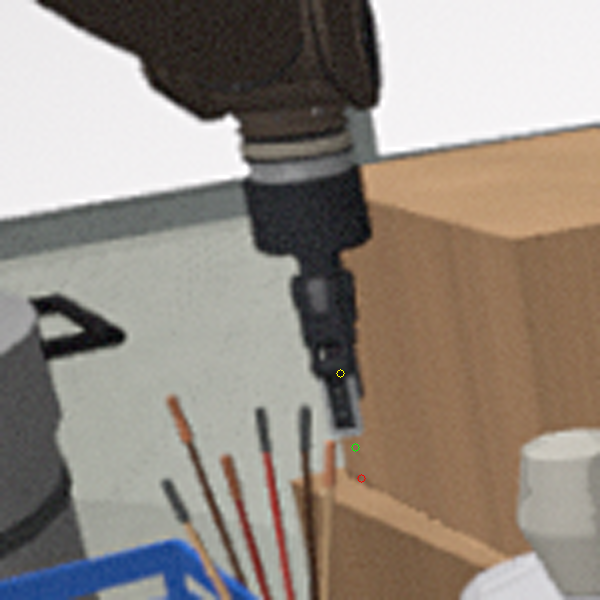

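Converted, 8 mm / 400 = 0.02, 6 mm / 400 = 0.015.

Emit:
send_rows(rows="0 0 0 0 0 0 -0.4;0 0 0 0 0 0 0.2;0 0 0 0 0 0 0.2;0 0 0 0 0 0 0.2;0 0 0 0 0 0.0075 0.2;0 0 0 0 0 0.015 0.2;0 0 0 0 0 0.02 0.2;0 0 0 0 0 0.02 0.2")

```text
time: 5.92
eef_pos: [0.3531, 0.2878, 0.0347]
tcp_rot: [0.187, 0.982, -0.0, -0.0]
contact_force: [0.2, -0.4, -0.4]
opening: 0.602
finger_force: 0.0
```

Converted, 4 mm / 400 = 0.01, 2 mm / 400 = 0.005.

Emit:
send_rows(rows="0 0 0 0 0 0.005 0.2;0 0 0 0 0 0.01 0.2;0 0 0 0 0 0.01 0.2;0 0 0 0 0 0.01 0.2")

```text
time: 6.42
eef_pos: [0.3533, 0.2879, 0.031]
tcp_rot: [0.187, 0.982, 0.0, 0.0]
contact_force: [0.3, 0.8, 0.6]
opening: 0.597
finger_force: 0.0
```

Converted, 4 mm / 400 = 0.01, 2 mm / 400 = 0.005.

Emit:
send_rows(rows="0 0 0 0 0 0.005 0.2;0 0 0 0 0 0.01 0.2;0 0 0 0 0 0.01 0.2;0 0 0 0 0 0.01 0.2")

```text
time: 6.92
eef_pos: [0.3532, 0.2879, 0.027]
tcp_rot: [0.187, 0.982, -0.0, -0.0]
contact_force: [0.2, -0.3, -0.9]
opening: 0.599
finger_force: 0.0
```

Run:
```python
from h import *
T=[]
for c in["side","top"]:
    p=ctrl.read_camera(c); u=proj(p,[.3536,.2878,.03])[0]
    x,y=(u-[30,40]).astype(int); im=cv2.resize(p["color"][y:y+70,x:x+65,::-1],None,fx=6,fy=6,interpolation=cv2.INTER_CUBIC)
    for z,cl in((.0055,(0,0,255)),(.0275,(0,255,0)),(.055,(0,255,255))):
        q=(proj(p,[.3536,.2878,z])[0]-[x,y]+.5)*6; cv2.circle(im,(int(q[0]),int(q[1])),4,cl,1)
    T.append(im)
cv2.imwrite("pics/low.png",np.hstack(T))
```

```text
(no output)
```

View pics/low.png

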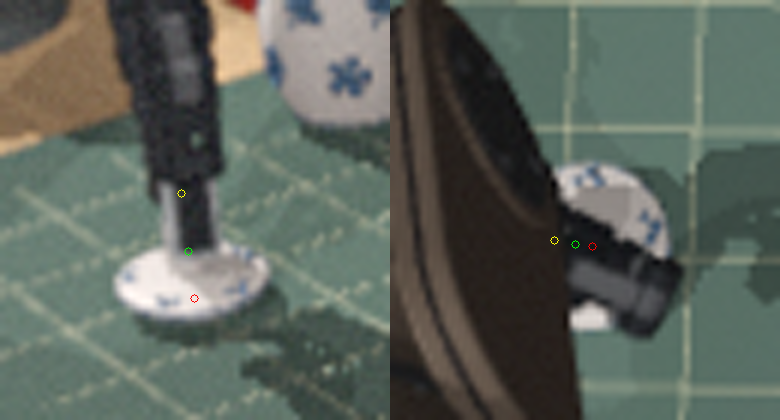

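Converted, 8 mm / 400 = 0.02, 6 mm / 400 = 0.015.

Emit:
send_rows(rows="0 0 0 0 0 0.0075 0.2;0 0 0 0 0 0.015 0.2;0 0 0 0 0 0.02 0.2;0 0 0 0 0 0.02 0.2")

```text
time: 7.52
eef_pos: [0.3531, 0.2878, 0.0187]
tcp_rot: [0.187, 0.982, -0.0, -0.0]
contact_force: [-1.1, 0.2, 0.1]
opening: 0.603
finger_force: 0.0
```

Converted, 4 mm / 400 = 0.01, 2 mm / 400 = 0.005.

Emit:
send_rows(rows="0 0 0 0 0 0.005 0.2;0 0 0 0 0 0.01 0.2;0 0 0 0 0 0.01 0.2;0 0 0 0 0 0.01 0")

```text
time: 8.02
eef_pos: [0.3533, 0.2879, 0.0151]
tcp_rot: [0.187, 0.982, 0.0, 0.0]
contact_force: [-0.2, 0.5, -0.5]
opening: 0.497
finger_force: 0.0
```

Emit:
send_rows(rows="0 0 0 0 0 0 -0.3;0 0 0 0 0 0 -0.6;0 0 0 0 0 0 -1;0 0 0 0 0 0 -1;0 0 0 0 0 0 -1")

```text
time: 8.65
eef_pos: [0.3534, 0.288, 0.0152]
tcp_rot: [0.187, 0.982, 0.0, 0.0]
contact_force: [-0.6, -1.0, 2.4]
opening: 0.23
finger_force: 29.5
```

```bash
echo '[353.6,287.8,15.5,68.5]'>cmd.json; python3 g.py 353.6 287.8 145 68.5 517.5 414.5 145 68.5
```

```text
t 8.65 meas-cmd [-0.2  0.2 -0.3] F [-0.6 -1.   2.4] open 0.23 ff 29.5
0 0 0.0 0.0 0.0 -129.5 rows 2.1
0 0 0.0 -106.0 178.0 -129.5 rows 3.3
```

Converted, -129.5 mm / 400 = -0.3238, -110 mm / 400 = -0.275.

Emit:
send_rows(rows="0 0 0 0 0 -0.025 -1;0 0 0 0 0 -0.1 -1;0 0 0 0 0 -0.175 -1;0 0 0 0 0 -0.275 -1;0 0 0 0 0 -0.3238 -1;0 0 0 0 0 -0.3238 -1;0 0 0 -0.0625 0.1075 -0.3238 -1;0 0 0 -0.1325 0.2225 -0.3238 -1")

```text
time: 9.65
eef_pos: [0.435, 0.3514, 0.1429]
tcp_rot: [0.187, 0.982, -0.001, -0.001]
contact_force: [0.8, -0.2, -0.4]
opening: 0.229
finger_force: 29.5
```

Converted, 89 mm / 400 = 0.2225, 77 mm / 400 = 0.1925.

Emit:
send_rows(rows="0 0 0 -0.065 0.1125 0 -1;0 0 0 -0.1125 0.1925 0 -1;0 0 0 -0.1325 0.2225 0 -1;0 0 0 -0.1325 0.2225 0 -1;0 0 0 -0.1325 0.2225 0 -1;0 0 0 -0.1325 0.2225 0 -1")

```text
time: 10.4
eef_pos: [0.5164, 0.4141, 0.1441]
tcp_rot: [0.187, 0.982, -0.0, -0.0]
contact_force: [0.5, 0.4, -0.6]
opening: 0.229
finger_force: 29.6
```

```bash
cat > v.py <<'E'
# view carried lid / jar overlay: v.py name lid n x y z yaw  jar jx jy
import sys; from f import *; import f
out,L,J=sys.argv[1:4]; lx,ly,lz,lw,jx,jy,jw=map(float,sys.argv[4:])
T=[]
def pl(n,x,y,z,w):
    f.Z=z/1000; return place(n,(x/1000,y/1000,np.radians(w)))
for c in["side","top"]:
    p=ctrl.read_camera(c); A=pl(L,lx,ly,lz,lw); Bq=pl(J,jx,jy,3,jw)
    u=proj(p,np.vstack([A,Bq])).mean(0); x,y=(u-[32,40]).astype(int); x,y=max(x,0),max(y,0); k=6
    im=cv2.resize(p["color"][y:y+80,x:x+66,::-1],None,fx=k,fy=k,interpolation=cv2.INTER_CUBIC)
    for P,cl in((A,(0,0,255)),(Bq,(0,255,0))):
        h=cv2.convexHull(((proj(p,P)-[x,y]+.5)*k).astype(np.float32)); cv2.polylines(im,[h.astype(int)],True,cl,1)
    T.append(im)
cv2.imwrite(f"pics/{out}.png",np.hstack(T))
s=ctrl.get_state(); print(round(s["time"],2),np.round(np.array(s["eef_pos"])*1000,1),s["opening"],s["finger_force"],np.round(s["contact_force"],1))
E
python3 v.py hov1 small_lid small_jar 517.5 414.5 132.5 0 517.5 414.5 0
```

```text
10.5 [516.7 414.3 144.6] 0.2322183291263174 29.56298799777869 [ 0.1  1.3 -0.1]
```

View pics/hov1.png

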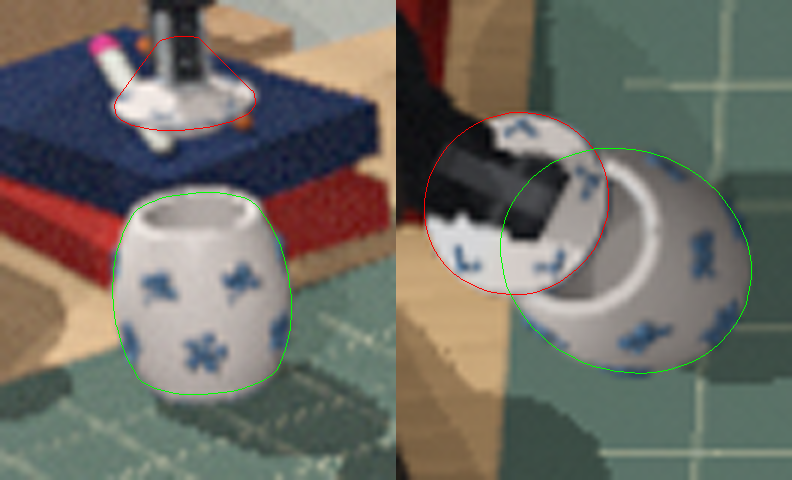

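Converted, 50 mm / 400 = 0.125, 46 mm / 400 = 0.115.

Emit:
send_rows(rows="0 0 0 0 0 0.0375 -1;0 0 0 0 0 0.075 -1;0 0 0 0 0 0.1 -1;0 0 0 0 0 0.115 -1;0 0 0 0 0 0.125 -1;0 0 0 0 0 0.125 -1;0 0 0 0 0 0.125 -1")

```text
time: 11.38
eef_pos: [0.5176, 0.4148, 0.0951]
tcp_rot: [0.187, 0.982, 0.0, 0.0]
contact_force: [0.4, -0.3, -0.5]
opening: 0.227
finger_force: 29.6
```

Converted, 3 mm / 400 = 0.0075, 2 mm / 400 = 0.005.

Emit:
send_rows(rows="0 0 0 0 0 0.0025 -1;0 0 0 0 0 0.005 -1;0 0 0 0 0 0.0075 -1;0 0 0 0 0 0.0075 -1;0 0 0 0 0 0.0075 -1")

```text
time: 12.0
eef_pos: [0.5172, 0.4146, 0.0915]
tcp_rot: [0.187, 0.982, -0.0, -0.0]
contact_force: [-0.1, 0.4, -0.2]
opening: 0.233
finger_force: 29.6
```

Converted, 1 mm / 400 = 0.0025, 0.5 mm / 400 = 0.0013.

Emit:
send_rows(rows="0 0 0 0 0 0.0013 -1;0 0 0 0 0 0.0025 -1;0 0 0 0 0 0.0025 -1;0 0 0 0 0 0.0025 -1")

```text
time: 12.5
eef_pos: [0.5174, 0.4147, 0.0911]
tcp_rot: [0.187, 0.982, 0.0, 0.0]
contact_force: [-1.5, -0.6, 2.8]
opening: 0.228
finger_force: 29.9
```

Converted, 0.5 mm / 400 = 0.0013.

Emit:
send_rows(rows="0 0 0 0 0 0.0013 -1;0 0 0 0 0 0.0013 -1;0 0 0 0 0 0.0013 -1")

```text
time: 12.88
eef_pos: [0.5175, 0.4148, 0.0911]
tcp_rot: [0.187, 0.982, 0.0, 0.0]
contact_force: [-1.1, -1.7, 5.4]
opening: 0.229
finger_force: 30.1
```

Converted, -70 mm / 400 = -0.175, -45 mm / 400 = -0.1125.

Emit:
send_rows(rows="0 0 0 0 0 0 -0.4;0 0 0 0 0 0 -0.2;0 0 0 0 0 0 0;0 0 0 0 0 0 0.2;0 0 0 0 0 -0.0375 0.2;0 0 0 0 0 -0.1125 0.2;0 0 0 0 0 -0.175 0.2;0 0 0 0 0 -0.175 0.2")

```text
time: 13.88
eef_pos: [0.5191, 0.4157, 0.1643]
tcp_rot: [0.187, 0.982, 0.002, 0.003]
contact_force: [0.6, 0.3, 0.1]
opening: 0.601
finger_force: 0.0
```

```bash
echo '[517.5,414.5,160.5,68.5]'>cmd.json; python3 g.py 454.2 143.9 110 128.4
```

```text
t 13.88 meas-cmd [1.6 1.2 3.8] F [0.6 0.3 0.1] open 0.601 ff 0.0
0 0 -60.0 -40.5 -275.0 50.5 rows 5.6
```

Converted, -275 mm / 400 = -0.6875, 50.5 mm / 400 = 0.1263, -60 degrees / 114.5916 = -0.5236.

Emit:
send_rows(rows="0 0 -0.5236 -0.1013 -0.6875 0.1263 0.2;0 0 -0.5236 -0.1013 -0.6875 0.1263 0.2;0 0 -0.5236 -0.1013 -0.6875 0.1263 0.2;0 0 -0.5236 -0.1013 -0.6875 0.1263 0.2;0 0 -0.5236 -0.1013 -0.6875 0.1263 0.2;0 0 -0.5236 -0.1013 -0.6875 0.1263 0.2;0 0 -0.5236 -0.1013 -0.6875 0.1263 0.2;0 0 -0.5236 -0.1013 -0.6875 0.1263 0.2")

```text
time: 14.88
eef_pos: [0.4539, 0.1442, 0.1093]
tcp_rot: [-0.329, 0.944, 0.0, -0.0]
contact_force: [-0.8, 1.2, -0.0]
opening: 0.6
finger_force: 0.0
```

Emit:
send_rows(rows="0 0 0 0 0 0 0.2;0 0 0 0 0 0 0.2;0 0 0 0 0 0 0.2")

```text
time: 15.25
eef_pos: [0.454, 0.1442, 0.1095]
tcp_rot: [-0.33, 0.944, -0.0, -0.0]
contact_force: [0.2, 0.3, -0.7]
opening: 0.597
finger_force: 0.0
```

```bash
python3 g.py 454.2 143.9 15.5 128.4; python3 -c "
from plant import ctrl
print(ctrl.get_state()['tcp_rot'])"
```

```text
t 15.25 meas-cmd [-0.4  0.4 -0.5] F [ 0.2  0.3 -0.7] open 0.597 ff 0.0
0 0 0.0 0.0 0.0 94.5 rows 1.5
[-3.29538959e-01  9.44141978e-01 -5.08294799e-06 -1.65988541e-05]
```

Converted, 94.5 mm / 400 = 0.2363, 92 mm / 400 = 0.23.

Emit:
send_rows(rows="0 0 0 0 0 0.075 0.2;0 0 0 0 0 0.15 0.2;0 0 0 0 0 0.1875 0.2;0 0 0 0 0 0.2125 0.2;0 0 0 0 0 0.23 0.2;0 0 0 0 0 0.2363 0.2;0 0 0 0 0 0.2363 0.2;0 0 0 0 0 0.2363 0.2")

```text
time: 16.25
eef_pos: [0.4545, 0.144, 0.0156]
tcp_rot: [-0.329, 0.944, -0.0, 0.001]
contact_force: [-0.3, 0.0, 0.1]
opening: 0.602
finger_force: 0.0
```

Emit:
send_rows(rows="0 0 0 0 0 0 -0.1;0 0 0 0 0 0 -0.4;0 0 0 0 0 0 -0.6;0 0 0 0 0 0 -0.8;0 0 0 0 0 0 -1;0 0 0 0 0 0 -1;0 0 0 0 0 0 -1", grip_force=40)

```text
time: 17.12
eef_pos: [0.4542, 0.144, 0.0152]
tcp_rot: [-0.329, 0.944, -0.0, 0.0]
contact_force: [-0.5, -0.0, 1.7]
opening: 0.149
finger_force: 40.7
```

```bash
python3 g.py 454.2 143.9 160 128.4 669.5 -21.6 160 126
```

```text
t 17.12 meas-cmd [-0.2  0.2 -0.3] F [-0.5 -0.   1.7] open 0.149 ff 40.7
0 0 0.0 0.0 0.0 -144.5 rows 2.3
0 0 2.5 -65.5 -263.5 -144.5 rows 4.3
```

Converted, -144.5 mm / 400 = -0.3613, -135 mm / 400 = -0.3375, 0.5 degrees / 114.5916 = 0.0044.

Emit:
send_rows(rows="0 0 0 0 0 -0.02 -1;0 0 0 0 0 -0.0625 -1;0 0 0 0 0 -0.1625 -1;0 0 0 0 0 -0.2625 -1;0 0 0 0 0 -0.3375 -1;0 0 0 0 0 -0.3613 -1;0 0 0 0 0 -0.3613 -1;0 0 0.0044 -0.0175 -0.0675 -0.3613 -1")

```text
time: 18.12
eef_pos: [0.4743, 0.1276, 0.1575]
tcp_rot: [-0.326, 0.945, 0.001, -0.002]
contact_force: [0.9, -0.3, -1.6]
opening: 0.154
finger_force: 40.2
```

Converted, -236.5 mm / 400 = -0.5913, -230 mm / 400 = -0.575, 2 degrees / 114.5916 = 0.0175.

Emit:
send_rows(rows="0 0 0.0087 -0.0425 -0.175 0 -1;0 0 0.0087 -0.0725 -0.295 0 -1;0 0 0.0175 -0.1025 -0.415 0 -1;0 0 0.0175 -0.1275 -0.5125 0 -1;0 0 0.0175 -0.1425 -0.575 0 -1;0 0 0.0175 -0.1463 -0.5913 0 -1;0 0 0.0175 -0.1463 -0.5913 0 -1;0 0 0.0175 -0.1463 -0.5913 0 -1")

```text
time: 19.12
eef_pos: [0.6668, -0.0223, 0.1589]
tcp_rot: [-0.309, 0.951, 0.0, -0.001]
contact_force: [0.3, -0.8, -1.5]
opening: 0.156
finger_force: 40.2
```

```bash
cat > ap.py <<'E'
# ap.py turn sx sy sz ... : apply actually sent final rows to cmd.json (groups of 4)
import sys,json,numpy as np
def B(w): w=np.radians(w); Y=np.array([np.cos(w),np.sin(w),0]); Z=np.array([0,0,-1.]); return np.c_[np.cross(Y,Z),Y,Z]
C=json.load(open("cmd.json")); v=list(map(float,sys.argv[1:]))
for k in range(0,len(v),4): C=[*(np.array(C[:3])+B(C[3])@v[k+1:k+4]),C[3]-v[k]]
json.dump(C,open("cmd.json","w")); print(np.round(C,1))
E
echo '[454.2,143.9,15.5,128.5]'>cmd.json; python3 ap.py 0.5 -7 -27 -144.5 2 -58.5 -236.5 0; python3 g.py 669.5 -21.6 105 126 >o.txt; cat o.txt
python3 v.py hov2 square_lid square_jar 668.5 -22.6 147.5 36 669.5 -21.6 36
```

```text
[668.2 -23.2 160.  126. ]
t 19.12 meas-cmd [-1.4  0.9 -1.1] F [ 0.3 -0.8 -1.5] open 0.156 ff 40.2
0 0 0.0 -2.0 0.5 55.0 rows 0.9
19.23 [667.2 -22.4 159.5] 0.15230661143730292 40.19091188907623 [-0.6 -1.  -1.1]
```

View pics/hov2.png

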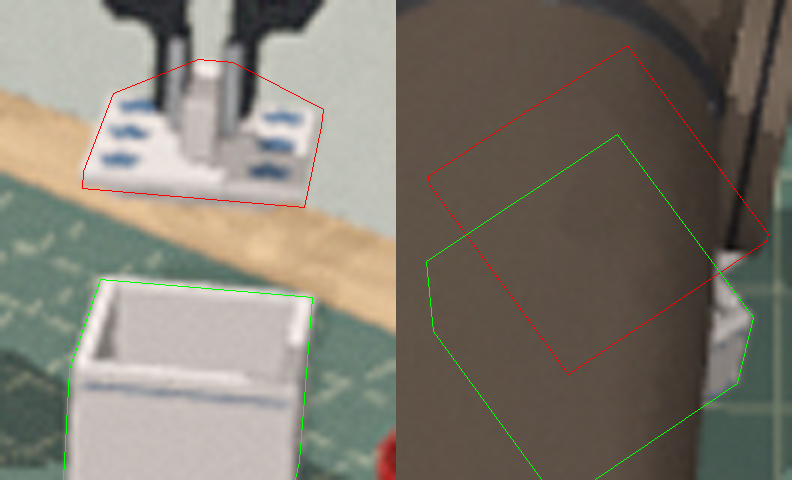

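Converted, 55 mm / 400 = 0.1375, 50 mm / 400 = 0.125.

Emit:
send_rows(rows="0 0 0 -0.005 0.0013 0.025 -1;0 0 0 -0.005 0.0013 0.0625 -1;0 0 0 -0.005 0.0013 0.1 -1;0 0 0 -0.005 0.0013 0.125 -1;0 0 0 -0.005 0.0013 0.1375 -1;0 0 0 -0.005 0.0013 0.1375 -1;0 0 0 -0.005 0.0013 0.1375 -1;0 0 0 -0.005 0.0013 0.1375 -1")

```text
time: 20.23
eef_pos: [0.6697, -0.0218, 0.1053]
tcp_rot: [-0.309, 0.951, -0.0, 0.001]
contact_force: [0.7, 0.5, -1.6]
opening: 0.155
finger_force: 40.2
```

Converted, 20 mm / 400 = 0.05, 19 mm / 400 = 0.0475.

Emit:
send_rows(rows="0 0 0 0 0 0.0125 -1;0 0 0 0 0 0.025 -1;0 0 0 0 0 0.035 -1;0 0 0 0 0 0.0425 -1;0 0 0 0 0 0.0475 -1;0 0 0 0 0 0.05 -1;0 0 0 0 0 0.05 -1;0 0 0 0 0 0.05 -1")

```text
time: 21.22
eef_pos: [0.6693, -0.0218, 0.0847]
tcp_rot: [-0.309, 0.951, -0.0, 0.0]
contact_force: [0.1, 0.7, -1.7]
opening: 0.155
finger_force: 40.2
```

Converted, 1 mm / 400 = 0.0025, 0.5 mm / 400 = 0.0013.

Emit:
send_rows(rows="0 0 0 0 0 0.0013 -1;0 0 0 0 0 0.0025 -1;0 0 0 0 0 0.0025 -1;0 0 0 0 0 0.0025 -1")

```text
time: 21.72
eef_pos: [0.6692, -0.0217, 0.0835]
tcp_rot: [-0.309, 0.951, -0.0, -0.0]
contact_force: [-0.3, -0.3, -1.6]
opening: 0.153
finger_force: 40.2
```

Converted, 1 mm / 400 = 0.0025, 0.5 mm / 400 = 0.0013.

Emit:
send_rows(rows="0 0 0 0 0 0.0013 -1;0 0 0 0 0 0.0025 -1;0 0 0 0 0 0.0025 -1;0 0 0 0 0 0.0025 -1")

```text
time: 22.22
eef_pos: [0.6693, -0.0218, 0.0833]
tcp_rot: [-0.309, 0.951, -0.0, 0.0]
contact_force: [-2.9, 0.7, 5.3]
opening: 0.152
finger_force: 41.0
```

Converted, 0.5 mm / 400 = 0.0013.

Emit:
send_rows(rows="0 0 0 0 0 0.0013 -1;0 0 0 0 0 0.0013 -1;0 0 0 0 0 0.0013 -1")

```text
time: 22.6
eef_pos: [0.6693, -0.0218, 0.0833]
tcp_rot: [-0.309, 0.951, -0.0, -0.0]
contact_force: [-4.2, 0.7, 6.7]
opening: 0.151
finger_force: 41.3
```

Emit:
send_rows(rows="0 0 0 0 0 0 -0.6;0 0 0 0 0 0 -0.4;0 0 0 0 0 0 -0.1;0 0 0 0 0 0 0.2;0 0 0 0 0 -0.0375 0.2;0 0 0 0 0 -0.1125 0.2;0 0 0 0 0 -0.1938 0.2;0 0 0 0 0 -0.1938 0.2")

```text
time: 23.6
eef_pos: [0.6719, -0.0222, 0.165]
tcp_rot: [-0.309, 0.951, -0.002, 0.004]
contact_force: [0.3, 0.6, -0.0]
opening: 0.599
finger_force: 0.0
```

```bash
echo '[669.5,-21.6,160,126]'>cmd.json; python3 g.py 480.1 20.8 100 59
python3 - <<'E'
from f import *
p=ctrl.read_camera("side")
for n,q in(("oblong_lid",(.4805,.0203,np.radians(-31),0)),("egg_lid",(.4575,-.1672,0,0)),("oblong_jar",(.529,-.418,np.radians(-37.7),0))):
    x,e=fit(p,n,q); print(n,x[:2]*1000,np.degrees(x[2]),e)
E
```

```text
t 23.6 meas-cmd [ 2.4 -0.6  5. ] F [ 0.3  0.6 -0. ] open 0.599 ff 0.0
0 0 67.0 128.5 145.5 60.0 rows 6.3
oblong_lid [480.85376402  20.15975886] -31.907231327873458 0.030618816228558
egg_lid [ 457.02012115 -167.70803361] 0.0 0.041560016165970604
oblong_jar [ 529.09118104 -417.9018475 ] -37.6024240779914 0.01722939664786416
```

Converted, 145.5 mm / 400 = 0.3638, 128.5 mm / 400 = 0.3213, 67 degrees / 114.5916 = 0.5847.

Emit:
send_rows(rows="0 0 0.5847 0.3213 0.3638 0.15 0.2;0 0 0.5847 0.3213 0.3638 0.15 0.2;0 0 0.5847 0.3213 0.3638 0.15 0.2;0 0 0.5847 0.3213 0.3638 0.15 0.2;0 0 0.5847 0.3213 0.3638 0.15 0.2;0 0 0.5847 0.3213 0.3638 0.15 0.2;0 0 0.5847 0.3213 0.3638 0.15 0.2;0 0 0.5847 0.3213 0.3638 0.15 0.2")

```text
time: 24.65
eef_pos: [0.4787, 0.0207, 0.0984]
tcp_rot: [0.267, 0.964, -0.0, -0.001]
contact_force: [-0.9, 0.7, -0.0]
opening: 0.599
finger_force: 0.0
```

Converted, 84.5 mm / 400 = 0.2113, 80 mm / 400 = 0.2.

Emit:
send_rows(rows="0 0 0 0 0 0 0.2;0 0 0 0 0 0.075 0.2;0 0 0 0 0 0.1375 0.2;0 0 0 0 0 0.175 0.2;0 0 0 0 0 0.2 0.2;0 0 0 0 0 0.2113 0.2;0 0 0 0 0 0.2113 0.2;0 0 0 0 0 0.2113 0.2")

```text
time: 25.65
eef_pos: [0.4804, 0.0204, 0.0157]
tcp_rot: [0.267, 0.964, 0.0, 0.001]
contact_force: [-0.0, -0.0, -0.1]
opening: 0.6
finger_force: 0.0
```

Emit:
send_rows(rows="0 0 0 0 0 0 -0.1;0 0 0 0 0 0 -0.4;0 0 0 0 0 0 -0.6;0 0 0 0 0 0 -0.8;0 0 0 0 0 0 -1;0 0 0 0 0 0 -1;0 0 0 0 0 0 -1", grip_force=40)

```text
time: 26.52
eef_pos: [0.48, 0.0205, 0.0153]
tcp_rot: [0.268, 0.964, 0.0, 0.0]
contact_force: [-0.1, 0.0, 4.0]
opening: 0.153
finger_force: 40.5
```

```bash
python3 ap.py 0 0 0 84.5; python3 g.py 480.1 20.8 160 59;  python3 g.py 527.3 -417.7 160 52.3
```

```text
[480.   20.6  15.5  59. ]
t 26.52 meas-cmd [-0.  -0.1 -0.2] F [-0.1  0.   4. ] open 0.153 ff 40.5
0 0 0.0 0.0 0.0 -144.5 rows 2.3
t 26.52 meas-cmd [-0.000e+00 -1.000e-01 -1.447e+02] F [-0.1  0.   4. ] open 0.153 ff 40.5
0 0 6.5 -266.5 -351.5 0.0 rows 7.1
```

Converted, -144.5 mm / 400 = -0.3613, -135 mm / 400 = -0.3375.

Emit:
send_rows(rows="0 0 0 0 0 -0.02 -1;0 0 0 0 0 -0.0625 -1;0 0 0 0 0 -0.1625 -1;0 0 0 0 0 -0.2625 -1;0 0 0 0 0 -0.3375 -1;0 0 0 0 0 -0.3613 -1;0 0 0 0 0 -0.3613 -1;0 0 0 0 0 -0.3613 -1")

```text
time: 27.52
eef_pos: [0.4786, 0.0207, 0.1579]
tcp_rot: [0.268, 0.964, -0.0, -0.002]
contact_force: [-0.7, -0.2, -1.6]
opening: 0.153
finger_force: 40.0
```

Converted, -302 mm / 400 = -0.755, -269 mm / 400 = -0.6725.

Emit:
send_rows(rows="0 0 0 -0.0325 -0.045 0 -1;0 0 0 -0.0975 -0.1275 0 -1;0 0 0 -0.18 -0.2375 0 -1;0 0 0 -0.2625 -0.345 0 -1;0 0 0 -0.345 -0.455 0 -1;0 0 0 -0.4275 -0.5625 0 -1;0 0 0 -0.51 -0.6725 0 -1;0 0 0 -0.5725 -0.755 0 -1")

```text
time: 28.52
eef_pos: [0.5194, -0.358, 0.1571]
tcp_rot: [0.268, 0.963, 0.001, -0.002]
contact_force: [1.2, -0.2, -0.3]
opening: 0.15
finger_force: 40.0
```

```bash
python3 - <<'E'
import json; json.dump([480.0,20.6,160,59.0],open('cmd.json','w'))
E
python3 ap.py 0 -229 -302 0; python3 g.py 527.3 -417.7 160 52.3
```

```text
[ 520.7 -356.2  160.    59. ]
t 28.52 meas-cmd [-1.4 -1.8 -2.9] F [ 1.2 -0.2 -0.3] open 0.15 ff 40.0
0 0 6.5 -37.5 -49.5 0.0 rows 1.0
```

Converted, 50 mm / 400 = 0.125, -49.5 mm / 400 = -0.1238, 6.5 degrees / 114.5916 = 0.0567.

Emit:
send_rows(rows="0 0 0.0262 -0.045 -0.06 0 -1;0 0 0.0567 -0.0775 -0.105 0 -1;0 0 0.0567 -0.0938 -0.1238 0 -1;0 0 0.0567 -0.0938 -0.1238 0.05 -1;0 0 0.0567 -0.0938 -0.1238 0.1 -1;0 0 0.0567 -0.0938 -0.1238 0.125 -1;0 0 0.0567 -0.0938 -0.1238 0.125 -1;0 0 0.0567 -0.0938 -0.1238 0.125 -1")

```text
time: 29.52
eef_pos: [0.5273, -0.4181, 0.1102]
tcp_rot: [0.322, 0.947, -0.0, 0.001]
contact_force: [0.2, -0.3, -1.3]
opening: 0.155
finger_force: 40.0
```

```bash
python3 g.py 527.3 -417.7 68 52.5; python3 v.py hov3 oblong_lid oblong_jar 527.3 -417.7 97.5 -37.5 527.8 -417.7 -37.7
```

```text
t 29.52 meas-cmd [ -0.1  -0.2 -49.8] F [ 0.2 -0.3 -1.3] open 0.155 ff 40.0
0 0 0.0 0.0 0.0 92.0 rows 1.5
29.62 [ 527.4 -418.4  110.7] 0.14947447097125235 39.99951660633087 [-1.1  0.3 -0.7]
```

View pics/hov3.png

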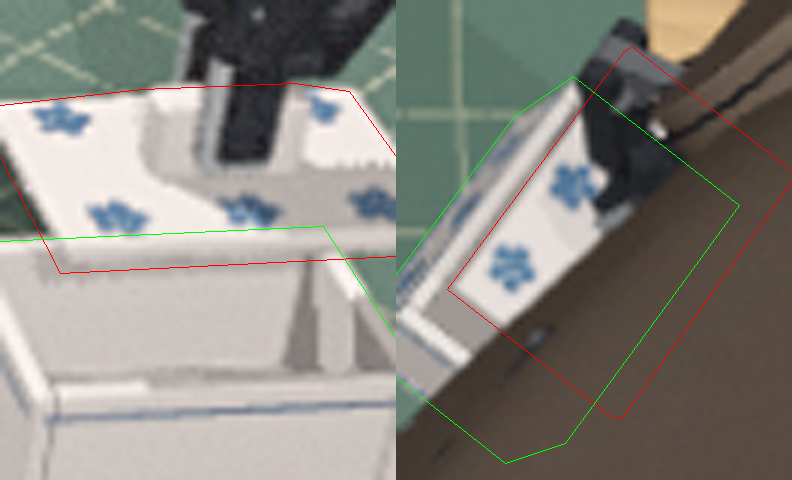

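Converted, 42 mm / 400 = 0.105, 38 mm / 400 = 0.095.

Emit:
send_rows(rows="0 0 0 0 0 0.03 -1;0 0 0 0 0 0.06 -1;0 0 0 0 0 0.08 -1;0 0 0 0 0 0.095 -1;0 0 0 0 0 0.105 -1;0 0 0 0 0 0.105 -1;0 0 0 0 0 0.105 -1")

```text
time: 30.5
eef_pos: [0.5271, -0.4183, 0.068]
tcp_rot: [0.322, 0.947, -0.0, 0.0]
contact_force: [-0.7, 0.5, -1.1]
opening: 0.153
finger_force: 40.0
```

Converted, 2 mm / 400 = 0.005, 1.5 mm / 400 = 0.0038.

Emit:
send_rows(rows="0 0 0 0 0 0.0025 -1;0 0 0 0 0 0.0038 -1;0 0 0 0 0 0.005 -1;0 0 0 0 0 0.005 -1;0 0 0 0 0 0.005 -1")

```text
time: 31.12
eef_pos: [0.5269, -0.418, 0.0655]
tcp_rot: [0.322, 0.947, -0.0, -0.0]
contact_force: [0.1, -0.4, -0.9]
opening: 0.154
finger_force: 40.0
```

Converted, 1 mm / 400 = 0.0025, 0.5 mm / 400 = 0.0013.

Emit:
send_rows(rows="0 0 0 0 0 0.0013 -1;0 0 0 0 0 0.0025 -1;0 0 0 0 0 0.0025 -1;0 0 0 0 0 0.0025 -1")

```text
time: 31.62
eef_pos: [0.527, -0.4181, 0.0653]
tcp_rot: [0.322, 0.947, -0.0, 0.0]
contact_force: [-2.3, 2.0, 4.8]
opening: 0.154
finger_force: 40.8
```

Converted, -95 mm / 400 = -0.2375, -45 mm / 400 = -0.1125.

Emit:
send_rows(rows="0 0 0 0 0 0 -0.6;0 0 0 0 0 0 -0.4;0 0 0 0 0 0 -0.1;0 0 0 0 0 0 0.2;0 0 0 0 0 -0.0375 0.2;0 0 0 0 0 -0.1125 0.2;0 0 0 0 0 -0.2375 0.2;0 0 0 0 0 -0.2375 0.2")

```text
time: 32.62
eef_pos: [0.5296, -0.4208, 0.1675]
tcp_rot: [0.322, 0.947, -0.003, 0.006]
contact_force: [-0.3, -0.6, 0.4]
opening: 0.599
finger_force: 0.0
```

```bash
echo '[527.3,-417.7,160,52.5]'>cmd.json; python3 g.py 455 -168.1 90 52.5; sleep 0;  python3 g.py 455 -168.1 15.5 52.5
```

```text
t 32.62 meas-cmd [ 2.3 -3.1  7.5] F [-0.3 -0.6  0.4] open 0.599 ff 0.0
0 0 0.0 209.5 154.0 70.0 rows 4.3
t 32.62 meas-cmd [  74.8 -252.9   77.5] F [-0.3 -0.6  0.4] open 0.599 ff 0.0
0 0 0.0 -0.0 0.0 74.5 rows 1.2
```

Converted, 209.5 mm / 400 = 0.5238, 154 mm / 400 = 0.385.

Emit:
send_rows(rows="0 0 0 0.5238 0.385 0.175 0.2;0 0 0 0.5238 0.385 0.175 0.2;0 0 0 0.5238 0.385 0.175 0.2;0 0 0 0.5238 0.385 0.175 0.2;0 0 0 0.5238 0.385 0.175 0.2;0 0 0 0.5238 0.385 0.175 0.2;0 0 0 0.5238 0.385 0.175 0.2;0 0 0 0.5238 0.385 0.175 0.2")

```text
time: 33.62
eef_pos: [0.4557, -0.1701, 0.0905]
tcp_rot: [0.322, 0.947, -0.0, 0.001]
contact_force: [0.1, 0.5, 0.3]
opening: 0.598
finger_force: 0.0
```

Converted, 74.5 mm / 400 = 0.1863, 70 mm / 400 = 0.175.

Emit:
send_rows(rows="0 0 0 0 0 0 0.2;0 0 0 0 0 0.0625 0.2;0 0 0 0 0 0.1125 0.2;0 0 0 0 0 0.15 0.2;0 0 0 0 0 0.175 0.2;0 0 0 0 0 0.1863 0.2;0 0 0 0 0 0.1863 0.2;0 0 0 0 0 0.1863 0.2")

```text
time: 34.62
eef_pos: [0.4551, -0.1686, 0.0156]
tcp_rot: [0.322, 0.947, -0.0, 0.001]
contact_force: [0.6, 0.5, -0.2]
opening: 0.603
finger_force: 0.0
```

Emit:
send_rows(rows="0 0 0 0 0 0 -0.1;0 0 0 0 0 0 -0.3;0 0 0 0 0 0 -0.45;0 0 0 0 0 0 -0.6;0 0 0 0 0 0 -1;0 0 0 0 0 0 -1;0 0 0 0 0 0 -1", grip_force=40)

```text
time: 35.5
eef_pos: [0.4547, -0.1684, 0.0153]
tcp_rot: [0.322, 0.947, -0.0, 0.0]
contact_force: [-2.5, 0.5, 4.8]
opening: 0.225
finger_force: 39.4
```

```bash
python3 g.py 455 -168.1 165 52.5; python3 g.py 655 191.3 165 52.5
```

```text
t 35.5 meas-cmd [-0.1 -0.4 -0.2] F [-2.5  0.5  4.8] open 0.225 ff 39.4
0 0 0.0 -0.0 0.0 -149.5 rows 2.4
t 35.5 meas-cmd [-1.000e-01 -4.000e-01 -1.497e+02] F [-2.5  0.5  4.8] open 0.225 ff 39.4
0 0 0.0 60.0 407.0 0.0 rows 6.6
```

Converted, -149.5 mm / 400 = -0.3738, -135 mm / 400 = -0.3375.

Emit:
send_rows(rows="0 0 0 0 0 -0.02 -1;0 0 0 0 0 -0.0625 -1;0 0 0 0 0 -0.1625 -1;0 0 0 0 0 -0.2625 -1;0 0 0 0 0 -0.3375 -1;0 0 0 0 0 -0.3738 -1;0 0 0 0 0 -0.3738 -1;0 0 0 0 0 -0.3738 -1")

```text
time: 36.5
eef_pos: [0.4537, -0.1677, 0.163]
tcp_rot: [0.322, 0.947, 0.0, -0.001]
contact_force: [-1.4, -0.6, -0.7]
opening: 0.223
finger_force: 39.3
```

Converted, 360 mm / 400 = 0.9, 312 mm / 400 = 0.78.

Emit:
send_rows(rows="0 0 0 0.0075 0.05 0 -1;0 0 0 0.02 0.1425 0 -1;0 0 0 0.04 0.2675 0 -1;0 0 0 0.06 0.4 0 -1;0 0 0 0.0775 0.525 0 -1;0 0 0 0.0975 0.655 0 -1;0 0 0 0.115 0.78 0 -1;0 0 0 0.1325 0.9 0 -1")

```text
time: 37.5
eef_pos: [0.6314, 0.151, 0.1618]
tcp_rot: [0.322, 0.947, -0.001, -0.002]
contact_force: [0.7, -1.2, -1.0]
opening: 0.227
finger_force: 39.4
```

Converted, 47 mm / 400 = 0.1175, 32 mm / 400 = 0.08.

Emit:
send_rows(rows="0 0 0 0.0125 0.08 0 -1;0 0 0 0.0175 0.1175 0 -1;0 0 0 0.0175 0.1175 0 -1;0 0 0 0.0175 0.1175 0 -1;0 0 0 0.0175 0.1175 0 -1")

```text
time: 38.12
eef_pos: [0.6546, 0.1898, 0.1645]
tcp_rot: [0.322, 0.947, -0.0, -0.0]
contact_force: [0.7, 1.3, -0.6]
opening: 0.225
finger_force: 39.4
```

```bash
python3 g.py
python3 - <<'E'
from f import *; import f
for c in["side","top"]:
    p=ctrl.read_camera(c); f.Z=.1525
    try: x,e=fit(p,"egg_lid",(.655,.1913,0,0)); print(c,x*1000,e)
    except Exception as ex: print(ex)
E
python3 v.py hov4 egg_lid egg_jar 655 191.3 152.5 0 655 191.3 0
```

```text
t 38.12 meas-cmd [-0.4 -1.6 -0.5] F [ 0.7  1.3 -0.6] open 0.225 ff 39.4
side [658.46151523 192.8581415    0.        ] 0.4270173729501543
top [626.4860359  203.20853211   0.        ] 0.6678330380803186
38.33 [654.9 190.5 164.8] 0.22565925108771903 39.412784948945045 [-0.4  0.4 -1.5]
```

Converted, 42 mm / 400 = 0.105, 39 mm / 400 = 0.0975.

Emit:
send_rows(rows="0 0 0 0 0 0.025 -1;0 0 0 0 0 0.05 -1;0 0 0 0 0 0.07 -1;0 0 0 0 0 0.085 -1;0 0 0 0 0 0.0975 -1;0 0 0 0 0 0.105 -1;0 0 0 0 0 0.105 -1;0 0 0 0 0 0.105 -1")

```text
time: 39.33
eef_pos: [0.6551, 0.1911, 0.1229]
tcp_rot: [0.322, 0.947, 0.0, 0.0]
contact_force: [0.7, 0.4, -1.9]
opening: 0.224
finger_force: 39.4
```

Emit:
send_rows(rows="0 0 0 0 0 0.0025 -1;0 0 0 0 0 0.005 -1;0 0 0 0 0 0.0075 -1;0 0 0 0 0 0.0075 -1;0 0 0 0 0 0.0075 -1")

```text
time: 39.95
eef_pos: [0.6549, 0.191, 0.1195]
tcp_rot: [0.322, 0.947, -0.0, -0.0]
contact_force: [-0.3, -0.7, -1.1]
opening: 0.223
finger_force: 39.4
```

Converted, 1 mm / 400 = 0.0025, 0.5 mm / 400 = 0.0013.

Emit:
send_rows(rows="0 0 0 0 0 0.0013 -1;0 0 0 0 0 0.0025 -1;0 0 0 0 0 0.0025 -1;0 0 0 0 0 0.0025 -1")

```text
time: 40.45
eef_pos: [0.6551, 0.191, 0.1193]
tcp_rot: [0.322, 0.947, 0.0, 0.0]
contact_force: [-1.0, -1.0, 4.0]
opening: 0.228
finger_force: 39.9
```

Converted, -90 mm / 400 = -0.225, -45 mm / 400 = -0.1125.

Emit:
send_rows(rows="0 0 0 0 0 0 -0.4;0 0 0 0 0 0 -0.2;0 0 0 0 0 0 0;0 0 0 0 0 0 0.2;0 0 0 0 0 -0.0375 0.2;0 0 0 0 0 -0.1125 0.2;0 0 0 0 0 -0.225 0.2;0 0 0 0 0 -0.225 0.2")

```text
time: 41.45
eef_pos: [0.6581, 0.1916, 0.216]
tcp_rot: [0.322, 0.947, 0.003, 0.005]
contact_force: [0.4, -0.6, -0.0]
opening: 0.6
finger_force: 0.0
```

```bash
echo '[655,191.3,208.5,52.5]'>cmd.json; python3 g.py 400 200 228 52.5
```

```text
t 41.45 meas-cmd [3.1 0.3 7.5] F [ 0.4 -0.6 -0. ] open 0.6 ff 0.0
0 0 0.0 207.5 -148.5 -19.5 rows 4.1
```

Converted, 207.5 mm / 400 = 0.5188, -148.5 mm / 400 = -0.3713.

Emit:
send_rows(rows="0 0 0 0.5188 -0.3713 -0.0488 0.2;0 0 0 0.5188 -0.3713 -0.0488 0.2;0 0 0 0.5188 -0.3713 -0.0488 0.2;0 0 0 0.5188 -0.3713 -0.0488 0.2;0 0 0 0.5188 -0.3713 -0.0488 0.2;0 0 0 0.5188 -0.3713 -0.0488 0.2;0 0 0 0.5188 -0.3713 -0.0488 0.2;0 0 0 0.5188 -0.3713 -0.0488 0.2")

```text
time: 42.45
eef_pos: [0.401, 0.1995, 0.228]
tcp_rot: [0.322, 0.947, -0.0, -0.0]
contact_force: [0.6, 0.3, -0.2]
opening: 0.605
finger_force: 0.0
```

Run:
```python
from f import *
import f
W=[("small",517.5,414.5,0,76),("square",669.5,-21.6,36,68),("oblong",527.5,-417.7,-37.6,50),("egg",655,191.3,0,104)]
rows=[]
for c in["side","top"]:
    p=ctrl.read_camera(c); T=[]
    for n,x,y,w,h in W:
        f.Z=.003; Jp=place(n+"_jar",(x/1000,y/1000,np.radians(w))); f.Z=.003+h/1000; L=place(n+"_lid",(x/1000,y/1000,np.radians(w)))
        u=proj(p,L).mean(0)+[0,6]; a,b=(u-[33,38]).astype(int); a=max(a,0);b=max(b,0)
        im=cv2.copyMakeBorder(p["color"][b:b+74,a:a+66,::-1],0,0,0,0,0); im=cv2.resize(im,(198,222),interpolation=cv2.INTER_CUBIC)
        T.append(im)
    rows.append(np.hstack(T))
    for r in("red_cup","tape_roll"):
        for d in ctrl.look_for(p,r)[:1]: print(c,r,world(p,d["position"]).round(3))
cv2.imwrite("pics/end.png",np.vstack(rows))
```

```text
side red_cup [ 0.601 -0.219  0.08 ]
side tape_roll [ 0.359 -0.305  0.034]
top red_cup [ 0.629 -0.213  0.062]
top tape_roll [ 0.36  -0.304  0.05 ]
```

View pics/end.png

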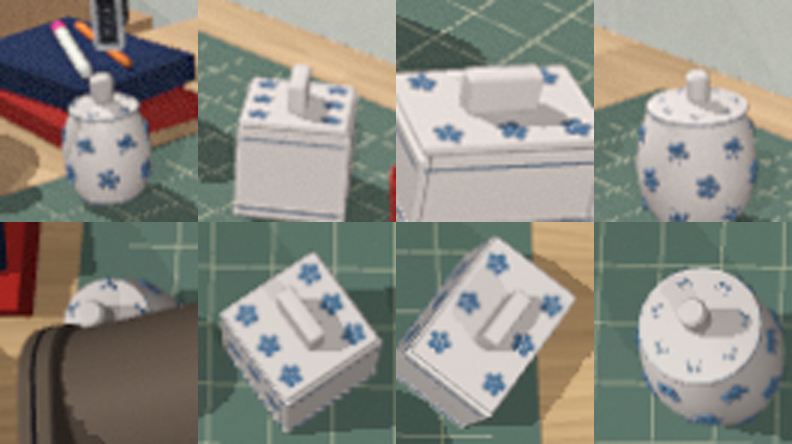

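All four lids sit level on their jars in the side row. In the top row three are centred, and the arm partly hides the small one. The red cup and the tape roll have not moved.

```bash
python3 -c "
from plant import ctrl
print(ctrl.sign_off())"
```

```text
the job is handed in; nothing more can be done
None
```

All four lids are seated on their jars, set down gently with nothing else disturbed, and the job was handed in at about 43 s. The final top view partly hid the small lid, but the side view shows it level.

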